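# Snap the cork box's lid shut all round

## Task

The lid of the box of corks is on, but the four sections of its rim, one along each side, are all standing up. With your fingertips press each section down until it clicks shut and stays flush, so that the lid is closed all round. Only press: do not pick the box up, tip it or shove it along the table, and leave the glue stick, the cork and the roll of tape beside it alone.

Things in the scene. Friction and masses are not known exactly. Their poses are not given: they have to be found in the camera images.
- box: Loose clear plastic tub of wine corks, 130 (x) x 180 (y) x 70 mm high, white lid 139 x 189 mm over all, about 0.8 kg, upright on the table. Origin: centre of its underside; z up, y along its long side. The lid's middle is a fixed panel 70 x 120 mm, top 76 mm above the underside; its corners are fixed 32 mm blocks, tops at 78 mm. Between the corners the rim is four hinged sections.
- rim_far (a joint): Angle (rad) of the rim section along one of the two long sides, on the box's +x side: white plate 120 mm long, 32 mm from hinge line (beside the middle panel) to outer edge. 0 = shut, top flush with the corner blocks. About 0.26 = open, outer edge 8 mm proud. Pushed less than half-way it springs back up; past half-way it clicks down on its stop and stays. Takes about 8 N at its press point.
- rim_far_press (a point): Press point on the top face of section rim_far: at the middle of its length, 22 mm out from its hinge line (10 mm in from its outer edge). Moves with the section: 78 mm above the box's underside when shut, about 6 mm higher when open.
- rim_near (a joint): Angle (rad) of the rim section along the other long side, on the box's -x side: white plate 120 mm long, 32 mm from hinge line (beside the middle panel) to outer edge. 0 = shut, top flush with the corner blocks. About 0.26 = open, outer edge 8 mm proud. Pushed less than half-way it springs back up; past half-way it clicks down on its stop and stays. Takes about 8 N at its press point.
- rim_near_press (a point): Press point on the top face of section rim_near: at the middle of its length, 22 mm out from its hinge line (10 mm in from its outer edge). Moves with the section: 78 mm above the box's underside when shut, about 6 mm higher when open.
- rim_left (a joint): Angle (rad) of the rim section along one of the two short sides, on the box's +y side: white plate 70 mm long, 32 mm from hinge line (beside the middle panel) to outer edge. 0 = shut, top flush with the corner blocks. About 0.26 = open, outer edge 8 mm proud. Pushed less than half-way it springs back up; past half-way it clicks down on its stop and stays. Takes about 8 N at its press point.
- rim_left_press (a point): Press point on the top face of section rim_left: at the middle of its length, 22 mm out from its hinge line (10 mm in from its outer edge). Moves with the section: 78 mm above the box's underside when shut, about 6 mm higher when open.
- rim_right (a joint): Angle (rad) of the rim section along the other short side, on the box's -y side: white plate 70 mm long, 32 mm from hinge line (beside the middle panel) to outer edge. 0 = shut, top flush with the corner blocks. About 0.26 = open, outer edge 8 mm proud. Pushed less than half-way it springs back up; past half-way it clicks down on its stop and stays. Takes about 8 N at its press point.
- rim_right_press (a point): Press point on the top face of section rim_right: at the middle of its length, 22 mm out from its hinge line (10 mm in from its outer edge). Moves with the section: 78 mm above the box's underside when shut, about 6 mm higher when open.
- glue_stick: Bystander: white glue stick with orange cap, 28 mm diameter, 92 mm tall, loose, standing. Origin: centre of its underside.
- cork: Bystander: a wine cork, 24 mm diameter, 45 mm tall, loose, standing on end. Origin: centre of its underside.
- tape: Bystander: cardboard-brown roll of tape lying flat, 90 mm outside and 72 mm inside diameter, 24 mm high, loose. Origin: centre of its underside.
There are look-alikes about, which are no part of the job. There is more than one size of the box; the one meant has the size given above.

How it is judged:
By the outcome, as a careful person would: the job done as asked, in the order asked, and still so for the second after the job is handed in, with the robot touching nothing.
It also fails if it takes over 48 s, if anything falls off the work surface, if the arm or the gripper's body presses on something with over 40 N, if the wrist force passes 120 N, or if a joint passes its speed limit or range.

## Robot

A 7-joint arm with a two-finger parallel gripper is mounted at the origin on the work surface. World frame = base frame: x ahead of the robot, y to its left, z up, the work surface at z = 0. Lengths are in m, angles in rad, forces in N, time in s.
With the tool pointing down it reaches from about 0.425 to 0.925 m from the base axis. Payload 6.8 kg.
Tool frame: the origin (TCP) lies at the very end of the fingers, on their centre line; the grasp point (between the pads) lies bot.grip_point_offset behind it (bot.grip_point_offset is the distance from the TCP to the grasp point, in m); z points along the fingers, y is the line along which they close (so a half turn about z gives the same grasp; the last joint's range is limited). The gripper opens to 85 mm and grips with 20 to 120 N. Pads are 22 mm wide; open, the fingers measure 114 mm over their backs; the gripper's body (76 mm by 85 mm) begins 54 mm behind the grasp point. The pads swing forward as they close: fully open they stand 13 mm farther back than shut.
Start: joints at [-1.316, 0.477, 0.022, 1.555, -0.011, 1.109, -0.083], TCP at [0.24, 0.631, 0.231] pointing down, gripper open.
Joint ranges: [-2.96, 2.96], [-0.34, 2.1], [-1.41, 1.46], [0.24, 2.44], [-1.37, 4.51], [0.17, 1.92], [-2.96, 2.96]. Speed limits (rad/s): [2.39, 2.39, 3.14, 3.14, 3.14, 3.14, 3.14].

## Interface

Orientations are given as a unit quaternion [w, x, y, z].
In Python, from station import bot, imaging gives the robot as it stands. The module is installed in compiled form; this text tells all that it offers.
- The arm moves only by the tool carry_out, never from a script. Its argument "targets" is one flat list of numbers, 5 for each row, row after row: the closure in counts, from 0 (fully open) to 255 (shut), then the shift along the world's x, y, z in mm, then the turn about the world's z in degrees. A call has 1 to 20 rows; each row shifts and turns the commanded pose from where the row before left it; what a row does not reach is not made up. A row lasts 1/10 s, in which the tool goes at most 50 mm and 8.59 degrees, less where a joint would pass 70% of its speed; a pose out of reach is approached as far as the arm can. A call is refused whole if a number of a shift passes 50 or a number of a turn 8.59, either way. A call with a gripper value outside its range is refused whole. The fingers move at their own pace and stop on an object; "newtons" is the grip in N (left out, the last holds). Time passes only in rows, so rows that do not move let the fingers close. It gives the time, the measured TCP pose, the force, the opening and the grip force at its end, in the units of the state.
- bot.get_obs(): the state, without advancing time (a new reading comes with each control period).
- imaging.read_camera(name): name is "scene" or "side" or "wrist"; returns a dict with "frame" (480x640x3 uint8, red, green, blue), "fov_y" (degrees; the focal length in pixels is half the picture's height over the tangent of half this angle, whatever the lens; pixels are square), "cx", "cy" (the principal point, pixels), "pose" (4x4, takes a point from camera to world coordinates); the wrist camera has in their place "tool_from_camera" (4x4, takes a point from camera to tool coordinates, whose origin is the TCP and whose axes are the flange's). Camera axes: x right, y up, looking along -z (the intrinsics and any distortion apply to the point x, -y, -z); pixel columns grow to the right and rows downward; lengths in m; the calibration is good to about 2 mm. A picture is of the moment at which its call begins: read the wrist's pose just before it. There is no depth.
- bot.hand_in(): hands the job in; it is judged then, once.
The state is a dict: "t": time; "q": joint angles; "joint_vel": joint speeds; "joint_torque": joint torques, N m; "eef_pos": TCP position; "tool_rot": TCP orientation; "contact_force": force on the tool from outside, world axes, zero at the start; "torque": the same for the moment, N m; "gripper_width": opening from 0.0 (shut) to 1.0 (fully open); "grasp_force": force on a finger pad.
Only numpy, scipy, OpenCV 4.12 (cv2) and the standard library are available. Lean on these libraries where they do the work, as an engineer would, in place of code of your own. Each camera call takes 0.05 s, during which the arm holds its last target. There are 200 camera calls.

## Working session

There is one attempt and no reset: what is moved stays moved. The work goes in short steps, Python scripts to look and compute and a tool call to move; the robot and the scene stay as the last step left them, time stands still between calls to the robot, and variables do not carry over. Pictures are saved under pics/ and viewed, at most 10 in all, crops included, and the job is handed in when it is done.

Besides the shell and the picture viewer there is one more tool, called as name(argument=value, ...) on one line, values as JSON. carry_out: Moves the arm, as the interface text tells. Its arguments: {"type":"object","properties":{"targets":{"type":"array","items":{"type":"number"}},"newtons":{"type":"number"}},"required":["targets"]}

```bash
mkdir -p pics; python3 - <<'E'
from station import bot, imaging
import cv2, numpy as np, pickle
o=bot.get_obs();print({k:np.round(v,3) for k,v in o.items()}, bot.grip_point_offset)
D={}
for n in ["scene","side","wrist"]:
    d=imaging.read_camera(n);D[n]=d
    print(n,{k:(np.round(v,4).tolist() if not isinstance(v,str) else v) for k,v in d.items() if k!="frame"})
    cv2.imwrite(f"pics/{n}0.png",d["frame"][:,:,::-1])
pickle.dump(D,open("cams.pkl","wb"))
E
```

```text
{'t': np.float64(0.0), 'q': array([-1.316,  0.478,  0.022,  1.557, -0.012,  1.109, -0.083]), 'joint_vel': array([-0.   , -0.   ,  0.001, -0.   ,  0.   , -0.001,  0.   ]), 'joint_torque': array([-0.0000e+00, -5.9645e+01,  1.6080e+00, -2.8119e+01,  1.2000e-02,
        9.0000e-03, -0.0000e+00]), 'eef_pos': array([0.239, 0.63 , 0.23 ]), 'tool_rot': array([-0.   ,  0.18 ,  0.984, -0.001]), 'contact_force': array([-0.662, -0.073,  0.192]), 'torque': array([0.031, 0.01 , 0.006]), 'grasp_force': np.float64(0.0), 'gripper_width': np.float64(1.003)} 0.0187
scene {'fov_y': 54.8041, 'cx': 317.6892, 'cy': 240.076, 'pose': [[0.33, -0.4722, 0.8174, 1.3072], [0.944, 0.1666, -0.2849, -0.2228], [-0.0016, 0.8656, 0.5008, 0.5536], [0.0, 0.0, 0.0, 1.0]]}
side {'fov_y': 51.9669, 'cx': 318.8039, 'cy': 237.793, 'pose': [[-0.9701, 0.1845, -0.1576, 0.434], [-0.2419, -0.6828, 0.6894, 0.6115], [0.0196, 0.7069, 0.7071, 0.6753], [0.0, 0.0, 0.0, 1.0]]}
wrist {'fov_y': 69.4751, 'cx': 316.7525, 'cy': 237.2522, 'tool_from_camera': [[0.0006, 0.9652, 0.2614, 0.0659], [1.0, -0.0005, -0.0002, 0.0007], [-0.0001, 0.2614, -0.9652, -0.1425], [0.0, 0.0, 0.0, 1.0]]}
```

View pics/scene0.png

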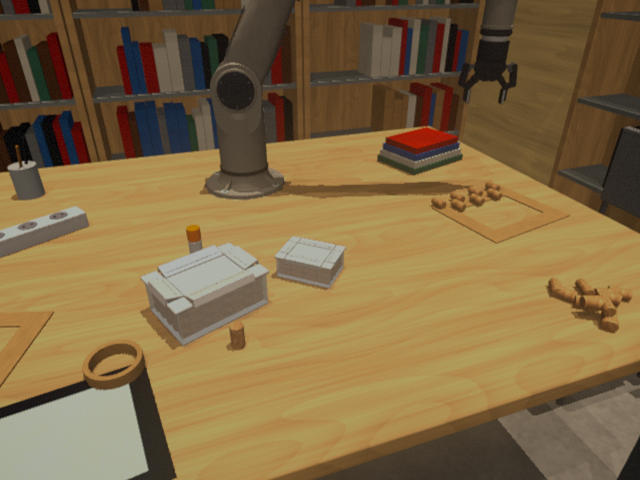

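View pics/side0.png

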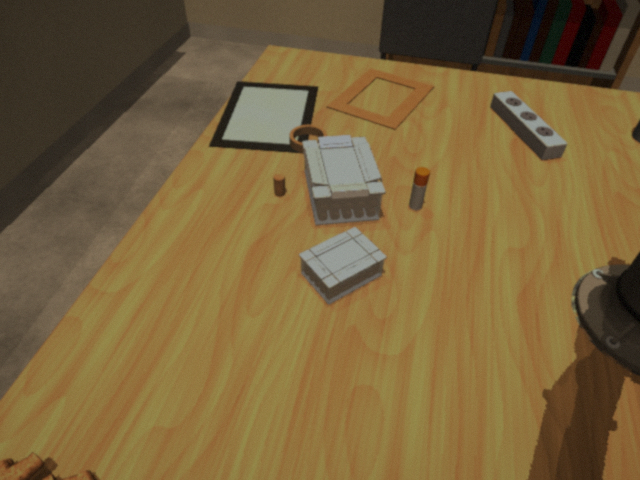

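Scene view: the large box with raised rims is at about (207,290), a small box with a shut lid at (310,260), the glue stick at (194,240), the cork at (237,335) and the tape at (113,363). I'll enlarge both boxes to confirm which one is meant.

```bash
python3 - <<'E'
import cv2, numpy as np
a=cv2.imread("pics/scene0.png")[220:350,135:355]; b=cv2.imread("pics/side0.png")[125:305,290:400]
a=cv2.resize(a,None,fx=2.0,fy=2.0,interpolation=cv2.INTER_CUBIC)
a=cv2.resize(cv2.imread("pics/scene0.png")[230:345,135:280],None,fx=2.9,fy=2.9,interpolation=cv2.INTER_CUBIC)
b=cv2.resize(cv2.imread("pics/side0.png")[125:305,290:400],None,fx=3.3,fy=3.3,interpolation=cv2.INTER_CUBIC)
H=max(a.shape[0],b.shape[0]);p=lambda i:cv2.copyMakeBorder(i,0,H-i.shape[0],0,0,cv2.BORDER_CONSTANT)
c=np.hstack([p(a),p(b)]);print(c.shape,a.shape);cv2.imwrite("pics/crop.png",c)
E
```

```text
(594, 783, 3) (334, 420, 3)
```

View pics/crop.png

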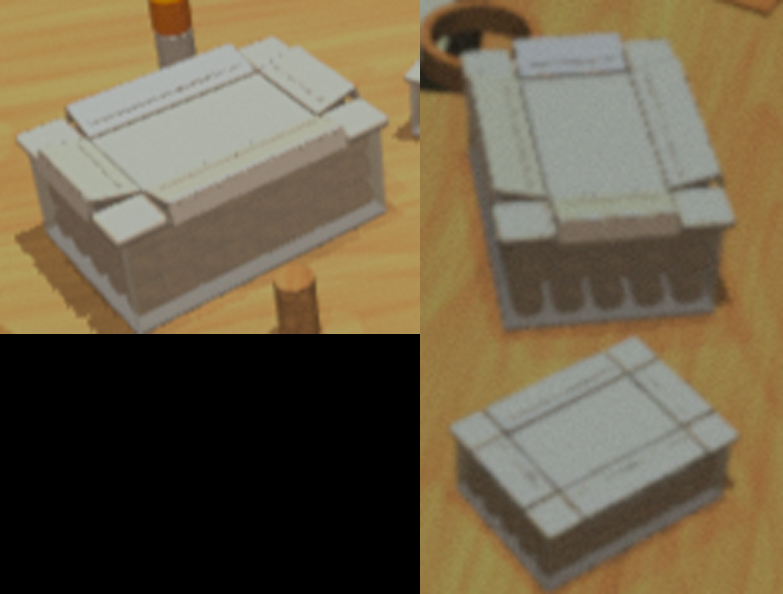

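The large box at scene (207,290) / side (343,180) is the one meant: it has raised rims and the larger size. The one at (310,260) is smaller and shut. Next I'll fit its pose from the lid and base corners in both views.

```bash
cat > h.py <<'E'
import numpy as np, pickle
from scipy.optimize import least_squares
D=pickle.load(open("cams.pkl","rb"))
def proj(n,P):
    d=D[n];T=np.linalg.inv(d["pose"]);p=T[:3,:3]@P+T[:3,3];f=240/np.tan(np.radians(d["fov_y"]/2))
    return np.array([d["cx"]+f*p[0]/-p[2],d["cy"]+f*p[1]/p[2]])
def ray(n,u,v,z):
    d=D[n];f=240/np.tan(np.radians(d["fov_y"]/2));r=d["pose"][:3,:3]@np.array([(u-d["cx"])/f,-(v-d["cy"])/f,-1]);o=d["pose"][:3,3]
    return o+r*(z-o[2])/r[2]
E
python3 - <<'E'
from h import *
S=lambda u,v:(135+u/2.9,230+v/2.9); Q=lambda u,v:(290+(u-420)/3.3,125+v/3.3)
L=lambda a,b:(a*.0695,b*.0945,.078); B=lambda a,b:(a*.065,b*.09,0)
M=[("scene",S(122,243),L(1,-1)),("scene",S(387,120),L(1,1)),("scene",S(18,138),L(-1,-1)),("scene",S(270,38),L(-1,1)),
("scene",S(140,331),B(1,-1)),("scene",S(385,212),B(1,1)),("scene",S(48,233),B(-1,-1)),
("side",Q(497,237),L(1,1)),("side",Q(733,220),L(-1,1)),("side",Q(463,55),L(1,-1)),("side",Q(668,40),L(-1,-1)),("side",Q(505,328),B(1,1)),("side",Q(715,310),B(-1,1))]
def W(p,P):
    c,s=np.cos(p[2]),np.sin(p[2]);return np.array([p[0]+c*P[0]-s*P[1],p[1]+s*P[0]+c*P[1],P[2]])
def res(p,m=M): return np.concatenate([proj(n,W(p,np.array(P)))-uv for n,uv,P in m])
for m in (M,M[:7],M[7:]):
    r=least_squares(res,[.7,-.1,0],loss="soft_l1",args=(m,));print(r.x.round(4),np.degrees(r.x[2]).round(2));
    if m is M: print(r.fun.reshape(-1,2).round(1).tolist());p=r.x
for k,P in dict(far=(.057,0,.084),near=(-.057,0,.084),left=(0,.082,.084),right=(0,-.082,.084)).items(): print(k,W(p,P).round(4))
print("glue",ray("scene",194,228,.092),ray("side",423,172,.092)); print("cork",ray("scene",237,326,.045))
print("tape",ray("scene",113,357,.024))
E
```

```text
[ 0.5745 -0.186   0.3922] 22.47
[[-2.0, -1.3], [0.9, -2.2], [-2.0, -1.5], [0.6, -2.1], [0.1, 1.8], [0.5, -0.5], [-1.0, -0.1], [0.1, 0.5], [1.0, -0.3], [-1.9, -1.4], [-0.4, -1.1], [-0.8, 1.3], [-0.7, 1.1]]
[ 0.5768 -0.1857  0.3956] 22.67
[ 0.5734 -0.1871  0.3826] 21.92
far [ 0.6272 -0.1642  0.084 ]
near [ 0.5218 -0.2078  0.084 ]
left [ 0.5432 -0.1103  0.084 ]
right [ 0.6059 -0.2618  0.084 ]
glue [ 0.42047672 -0.18704506  0.092     ] [ 0.41189289 -0.18592087  0.092     ]
cork [ 0.70166489 -0.15402033  0.045     ]
tape [ 0.68529838 -0.35144721  0.024     ]
```

carry_out(targets=[255,17,-41,0,2.2,255,17,-41,0,2.2,255,17,-41,0,2.2,255,17,-41,0,2.2,255,17,-41,0,2.2,255,17,-41,0,2.2,255,17,-41,0,2.2,255,17,-41,0,2.2,255,17,-41,0,2.2,255,17,-41,0,2.2,255,17,-41,0,2.2,255,17,-41,0,2.2,255,17,-41,0,2.2,255,17,-41,0,2.2,255,17,-41,0,2.2,255,17,-41,0,2.2,255,17,-41,0,2.2,255,17,-41,0,2.2,255,17,-41,0,2.1,255,17,-41,0,2.1])

```text
t: 2.15
eef_pos: [0.5799, -0.1904, 0.2311]
tool_rot: [-0.0, -0.2, 0.98, 0.0]
contact_force: [0.9, 1.1, 0.7]
gripper_width: -0.001
grasp_force: 0.0
```

carry_out(targets=[255,0,0,0,0,255,0,0,0,0])

```text
t: 2.35
eef_pos: [0.5791, -0.1899, 0.2307]
tool_rot: [-0.001, -0.198, 0.98, 0.0]
contact_force: [-0.2, -0.3, -0.0]
gripper_width: 0.0
grasp_force: 0.0
```

```bash
cat > look.py <<'E'
import sys,cv2,numpy as np
from station import bot, imaging
from scipy.spatial.transform import Rotation as R
o=bot.get_obs();d=imaging.read_camera("wrist")
w,x,y,z=o["tool_rot"];T=np.eye(4);T[:3,:3]=R.from_quat([x,y,z,w]).as_matrix();T[:3,3]=o["eef_pos"]
d["pose"]=T@d["tool_from_camera"]
import h,pickle;h.D["wrist"]=d;pickle.dump(h.D,open("cams.pkl","wb"))
im=d["frame"][:,:,::-1].copy();cv2.imwrite(f"pics/{sys.argv[1]}.png",im)
def W(p,P):
    c,s=np.cos(p[2]),np.sin(p[2]);return np.array([p[0]+c*P[0]-s*P[1],p[1]+s*P[0]+c*P[1],P[2]])
print(o["t"],o["eef_pos"].round(4),o["tool_rot"].round(3),o["q"].round(2),o["contact_force"].round(1),o["gripper_width"])
E
python3 look.py w1
```

```text
2.35 [ 0.5791 -0.1899  0.2307] [-0.001 -0.198  0.98   0.   ] [-0.08  0.39  0.38  1.74 -0.16  1.05  2.33] [-0.2 -0.3 -0. ] 0.0001456357618207316
```

View pics/w1.png

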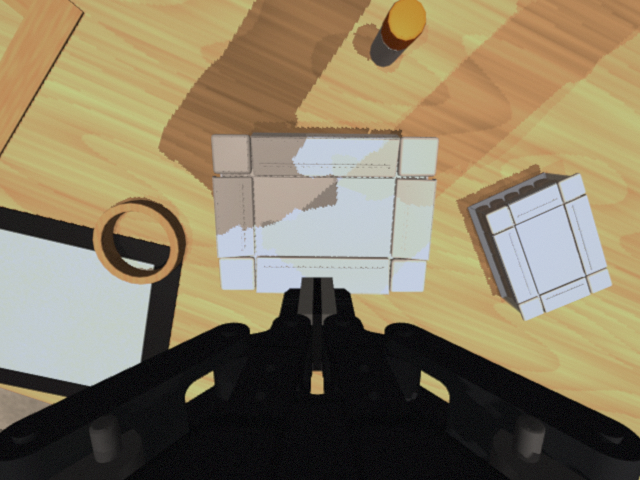

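Wrist view: the lid's outer corners are at (213,136), (438,139), (222,290) and (425,291), and all four sections are up. The fingertip is at about (317,285).

```bash
python3 - <<'E'
from h import *
def W(p,P):
    c,s=np.cos(p[2]),np.sin(p[2]);return np.array([p[0]+c*P[0]-s*P[1],p[1]+s*P[0]+c*P[1],P[2]])
L=lambda a,b:np.array((a*.0695,b*.0945,.078))
M=[((213,136),L(-1,-1)),((438,139),L(-1,1)),((222,290),L(1,-1)),((425,291),L(1,1))]
r=least_squares(lambda p:np.concatenate([proj("wrist",W(p,P))-uv for uv,P in M]),[.57,-.18,.39]);p=r.x
print(p.round(4),np.degrees(p[2]),r.fun.round(1))
for k,P in dict(far=(.057,0,.084),near=(-.057,0,.084),left=(0,.082,.084),right=(0,-.082,.084)).items(): print(k,W(p,P).round(4))
print(proj("wrist",D["wrist"]["pose"]@np.array([0,0,0,1])[:0] if 0 else np.array([.5791,-.1899,.2307])))
E
```

```text
[ 0.5744 -0.184   0.3906] 22.377439177821223 [-2.7 -1.1  3.  -1.9 -1.   1.9  0.6  2.6]
far [ 0.6271 -0.1623  0.084 ]
near [ 0.5217 -0.2057  0.084 ]
left [ 0.5432 -0.1082  0.084 ]
right [ 0.6056 -0.2598  0.084 ]
[315.71195651 295.20133489]
```

carry_out(targets=[255,16,9,-30,0,255,16,9,-40,0,255,16,9,-40,0,255,0,0,-20,0,255,0,0,0,0,255,0,0,0,0])

```text
t: 3.0
eef_pos: [0.6274, -0.1609, 0.1019]
tool_rot: [-0.0, -0.2, 0.98, 0.0]
contact_force: [-0.0, -0.6, 0.3]
gripper_width: -0.0
grasp_force: 0.0
```

carry_out(targets=[255,0,0,-5,0,255,0,0,-5,0,255,0,0,-5,0,255,0,0,-4,0,255,0,0,0,0])

```text
t: 3.5
eef_pos: [0.6278, -0.1618, 0.0823]
tool_rot: [0.0, -0.2, 0.98, 0.0]
contact_force: [-0.4, -0.1, 0.3]
gripper_width: 0.001
grasp_force: 0.0
```

carry_out(targets=[255,0,0,-2,0,255,0,0,-2,0,255,0,0,0,0])

```text
t: 3.8
eef_pos: [0.6274, -0.1621, 0.0782]
tool_rot: [-0.0, -0.199, 0.98, -0.0]
contact_force: [-0.5, 0.0, -0.1]
gripper_width: 0.0
grasp_force: 0.0
```

carry_out(targets=[255,0,0,-2,0,255,0,0,0,0])

```text
t: 4.0
eef_pos: [0.6275, -0.1622, 0.0778]
tool_rot: [0.0, -0.199, 0.98, 0.0]
contact_force: [-4.7, 0.3, 13.4]
gripper_width: -0.001
grasp_force: 6.7
```

carry_out(targets=[255,0,0,8,0,255,0,0,16,0,255,-28,18,0,0,255,-28,18,0,0,255,-28,17,0,0,255,0,0,0,0,255,0,0,-10,0,255,0,0,-4,0,255,0,0,-4,0,255,0,0,-4,0,255,0,0,0,0])

```text
t: 5.1
eef_pos: [0.5446, -0.1095, 0.0781]
tool_rot: [0.0, -0.199, 0.98, -0.0]
contact_force: [0.6, 0.4, 1.2]
gripper_width: -0.0
grasp_force: 0.0
```

carry_out(targets=[255,0,0,-2,0,255,0,0,0,0])

```text
t: 5.3
eef_pos: [0.5447, -0.1095, 0.0778]
tool_rot: [0.001, -0.199, 0.98, 0.0]
contact_force: [-5.7, 1.3, 18.6]
gripper_width: -0.0
grasp_force: 9.2
```

carry_out(targets=[255,0,0,8,0,255,0,0,16,0,255,-8,-33,0,0,255,-8,-33,0,0,255,-7,-32,0,0,255,0,0,0,0,255,0,0,-10,0,255,0,0,-4,0,255,0,0,-4,0,255,0,0,-4,0,255,0,0,-2,0,255,0,0,0,0])

```text
t: 6.5
eef_pos: [0.5207, -0.2059, 0.0777]
tool_rot: [-0.0, -0.2, 0.98, 0.001]
contact_force: [-8.0, 2.3, 23.1]
gripper_width: -0.004
grasp_force: 11.3
```

carry_out(targets=[255,0,0,8,0,255,0,0,16,0,255,28,-18,0,0,255,28,-18,0,0,255,28,-18,0,0,255,0,0,0,0,255,0,0,-10,0,255,0,0,-4,0,255,0,0,-4,0,255,0,0,-4,0,255,0,0,-2,0,255,0,0,0,0])

```text
t: 7.7
eef_pos: [0.6039, -0.2605, 0.0779]
tool_rot: [-0.0, -0.199, 0.98, 0.001]
contact_force: [-4.8, 1.6, 16.7]
gripper_width: 0.0
grasp_force: 7.9
```

carry_out(targets=[255,0,0,8,0,255,0,0,30,0,255,-10,25,40,0,255,-10,25,40,0,255,-10,25,40,0,255,0,0,0,0,255,0,0,0,0])

```text
t: 8.4
eef_pos: [0.5746, -0.1847, 0.2351]
tool_rot: [0.001, -0.2, 0.98, 0.0]
contact_force: [-0.8, 0.2, 0.0]
gripper_width: 0.005
grasp_force: 0.0
```

```bash
python3 look.py w2
```

```text
8.4 [ 0.5746 -0.1847  0.2351] [ 0.001 -0.2    0.98   0.   ] [-0.09  0.37  0.39  1.75 -0.16  1.05  2.33] [-0.8  0.2  0. ] 0.005067388476686019
```

View pics/w2.png

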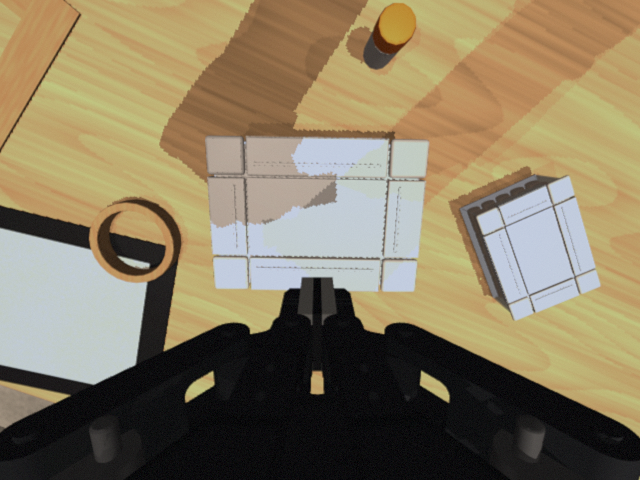

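From above, all four sections look flush between the corner blocks (206–428, 137–291). I'll check from the oblique cameras too.

```bash
python3 - <<'E'
from station import imaging
import cv2,numpy as np
a=imaging.read_camera("scene")["frame"][220:375,80:280,::-1]; b=imaging.read_camera("side")["frame"][115:235,260:400,::-1]
a=cv2.resize(a,(400,310),interpolation=cv2.INTER_CUBIC);b=cv2.resize(b,(362,310),interpolation=cv2.INTER_CUBIC)
cv2.imwrite("pics/chk.png",np.hstack([a,b]))
E
```

```text
(no output)
```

View pics/chk.png

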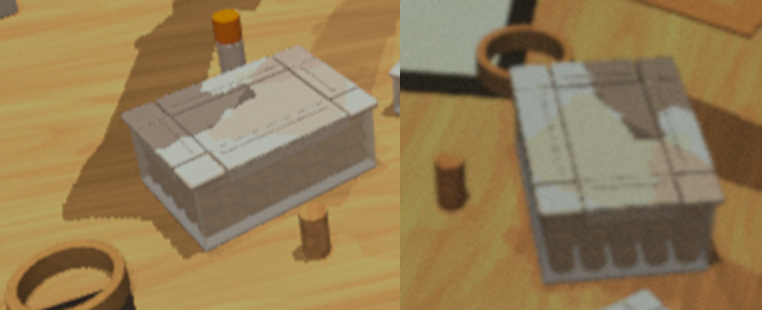

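Both oblique views show the lid flush all round, with the box, glue stick, cork and tape unmoved. Handing in.

```bash
python3 -c "
from station import bot
print(bot.hand_in())"
```

```text
the job is handed in; nothing more can be done
None
```

All four rim sections of the large cork box are pressed shut and looked flush in all three camera views; the box and the things beside it look unmoved, and the job was handed in at about 8.5 s.

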